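# Open the tall lever bin and ease its lid shut

### The arm

A 6-joint arm with a two-finger parallel gripper is mounted at the origin on the work surface. World frame = base frame: x ahead of the robot, y to its left, z up, the work surface at z = 0. Lengths are in m, angles in degrees, forces in N, time in s.
With the tool pointing down it reaches from about 0.4 to 0.825 m from the base axis. Payload 7 kg.
Tool frame: the origin (TCP) lies at the very end of the fingers, on their centre line; the grasp point (between the pads) lies 19 mm behind it (r.hold_point_z is the distance from the TCP to the grasp point, in m); z points along the fingers, y is the direction in which the jaws open and shut (so a half turn about z gives the same grasp; the last joint's range is limited). The gripper opens to 88 mm and grips with 3 to 60 N. Pads are 19 mm wide; open, the fingers measure 130 mm over their backs; the gripper's body (78 mm by 193 mm) begins 47 mm behind the grasp point.
Start: joints at [91.049, 20.546, 0.682, 0, -70.136, -16.507], TCP at [0.18, 0.651, 0.227] pointing down, gripper open.
Joint ranges: [-176.03, 176.03], [-82.01, 121.73], [-58.28, 71.71], [-173.87, 95.51], [-174.79, -0.11], [-173.66, 173.66]. Speed limits (degrees/s): [136.94, 136.94, 172.46, 180, 180, 180].

### API

Orientations are given as [roll, pitch, yaw] about the fixed x, y, z axes, in that order (R = Rz(yaw) Ry(pitch) Rx(roll)).
In Python, from plant import r gives the robot as it stands. The module is installed in compiled form; this text tells all that it offers.
- The arm moves only by the shell command python3 -m inch 'ROWS' [FORCE]. ROWS is text: rows parted by semicolons, each of 7 numbers parted by spaces: the shift along the tool's x, y, z in m, then the turn, a rotation vector about the tool's x, y, z in rad, then the opening, from 0 (shut) to 1 (fully open). In form: tx ty tz ax ay az jaw; .... A call has 1 to 20 rows; each row shifts and turns the commanded pose from where the row before left it, along the tool's axes as they then stand; what a row does not reach is not made up. A row lasts 1/12 s, in which the tool goes at most 41.7 mm and 7.16 degrees, less where a joint would pass 70% of its speed; a pose out of reach is approached as far as the arm can. A call with a gripper value outside its range is refused whole. The fingers move at their own pace and stop on an object; FORCE is the grip in N (left out, the last holds). Time passes only in rows, so rows that do not move let the fingers close. It gives the time, the measured TCP pose, the force and the opening at its end, in the units of the state.
- r.get_state(): the state, without advancing time (a new reading comes with each control period).
- r.capture(name): name is "side" or "top" or "wrist"; returns the picture (480x640x3 uint8, red, green, blue); there is no depth.
- r.camera_params(name): a dict with "vfov" (degrees; the focal length in pixels is half the picture's height over the tangent of half this angle, whatever the lens; pixels are square), "cx", "cy" (the principal point, pixels), "distortion" ([k1, k2, p1, p2, k3] as OpenCV has them; the pictures are not rectified), "R" (3x3) and "t" (3): a world point X has camera coordinates R X + t. Camera axes: x right, y down, z forward; pixel columns grow to the right and rows downward; lengths in m; the calibration is good to about 2 mm. A picture is of the moment at which its call begins: read the wrist's pose just before it. camera_params takes no time and is no camera call; for the wrist camera it gives the pose at the moment of the call.
- r.close_job(): hands the job in, once; it reports no verdict.
Trained networks look in the newest picture that a camera, given by its name, has taken for a name from the list of things; names that differ only in an ending like _2 or _b are one class to them, and where a whole thing is asked for, a point or a joint stands for the part that bears it (a point fixed in the world has none). Each returns a list of dicts, best first, with "p" (0 to 1); they miss things now and then, are a little off and sometimes report something else, mostly with a low value. They report only what shows in the picture. A call takes as long as a camera call.
- r.recognise(target, camera): "xy" ([column, row] in pixels, amid what is visible of it).
The state is a dict: "time_s": time; "joints": joint angles; "qd": joint speeds; "joint_torque": joint torques, N m; "tcp_pos": TCP position; "eef_rot": TCP orientation; "contact_force": force on the tool from outside, world axes, zero at the start; "moment": the same for the moment, N m; "gripper_width": finger opening in m.
Only numpy, scipy, OpenCV 4.12 (cv2) and the standard library are available. Lean on these libraries where they do the work, as an engineer would, in place of code of your own. Each camera call takes 0.05 s, during which the arm holds its last target.

### The job

My hands are full with a dustpan of glaze scraps, so open the taller of the two lever bins for me: with your fingertips push its palm lever all the way down, and keep the lid wide open for three seconds. Then let the lever come up slowly under your fingers so that the lid sinks gently and closes without dropping or slamming, which would puff up dust, and move your hand clear. Work the lid only by its lever, do not lift or shift the bins, keep the low bin shut, and leave everything else on the bench where it is.

Things in the scene. Friction and masses are not known exactly. Their poses are not given: they have to be found in the camera images.
- tall_bin: the taller lever bin: white tub 180 x 180 x 210 mm high, flat white hinged lid (top at 226 mm), loose, about 3 kg. Origin: centre of its underside, z up; its front is -x (to the robot, turned up to 0.2 rad either way), the lid's hinge at +x. The lever, a flat steel bar along the outside of its -y wall (right-hand side seen from the robot), works the lid through a push rod near the hinge
- tall_lid (a joint): opening of the tall bin's lid, rad: 0 shut, 1.15 wide open (front edge up). Moves only with the lever, 2.48 times the lever's angle. No damper: it falls shut fast if the lever is let go
- tall_lever (a joint): angle of the tall bin's lever, rad: 0 up (lid shut), 0.46 fully down at its stop (lid wide open). No spring: only the lid's weight (0.2 to 0.4 kg) brings it back up
- tall_palm (a point): centre of the top of the round dark palm plate (88 mm across, 12 mm thick) at the front end of the tall bin's lever. Lever up: at x -161, y -134, z 191 mm in the bin's frame, sloping 0.23 rad down towards the bin. Fully down: 70 mm lower and 10 mm further from the bin (-x of the bin), sloping as much the other way. Takes 1 to 7 N downward. Its centre is 70 mm in front of the tub and 44 mm outside its -y wall; nothing is above it
- tall_lid_edge (a point): middle of the upper front edge of the tall bin's lid
- low_bin: the lower lever bin, of the same make and colours: tub 180 x 140 x 130 mm high, top of the lid at 146 mm, about 2.2 kg, loose. Origin and axes as for the tall bin. To be left shut
- low_lid (a joint): opening of the low bin's lid, rad: 0 shut, 1.15 wide open
- low_palm (a point): centre of the top of the round dark palm plate (88 mm across, 12 mm thick) at the front end of the low bin's lever. Lever up: at x -161, y -114, z 132 mm in the bin's frame, sloping 0.23 rad down towards the bin. Fully down: 70 mm lower and 10 mm further from the bin (-x of the bin), sloping as much the other way. Not to be pressed
- pail: bystander: white lidded pail, 130 mm across, 126 mm high; origin at the centre of its underside
- mug: bystander: white mug, 82 mm across, 95 mm high, with a handle; origin at the centre of its underside
- pump_bottle: bystander: amber pump bottle, 72 mm across, 196 mm high; origin at the centre of its underside
- pen_pot: bystander: clear pot with pens, 90 mm across, 155 mm high with the pens; origin at the centre of its underside
- marker_a: bystander: marker pen with red cap lying on the bench, 145 mm long (along its x), 16 mm thick; origin on its underside
- marker_b: bystander: black marker pen lying on the bench, 145 mm long (along its x), 16 mm thick; origin on its underside
- test_tile: bystander: flat glazed test tile, 50 x 100 x 9 mm, lying; origin at the centre of its underside

How it is judged:
By the outcome, as a careful person would: the job done as asked, in the order asked, and still so for the second after the job is handed in, with the robot touching nothing.
It also fails if it takes over 45 s, if anything falls off the work surface, if the arm or the gripper's body presses on something with over 40 N, if the wrist force passes 120 N, or if a joint passes its speed limit or range.

## Working session

There is one attempt and no reset: what is moved stays moved. The work goes in short steps, Python scripts to look and compute and a shell command to move; the robot and the scene stay as the last step left them, time stands still between calls to the robot, and variables do not carry over. Pictures are saved under pics/ and viewed, and the job is handed in when it is done.

```bash
mkdir -p pics; python3 - <<'E'
from plant import r
import cv2
for n in ["side","top","wrist"]:
    im=r.capture(n); cv2.imwrite(f"pics/{n}0.png",im[:,:,::-1])
    p=r.camera_params(n); print(n,p)
    for t in ["tall_bin","tall_palm","tall_lid_edge","low_palm"]:
        print(t,[(round(d['p'],2),[round(v) for v in d['xy']]) for d in r.recognise(t,n)][:3])
print(r.get_state())
E
```

```text
side {'vfov': 49.40931026323088, 'cx': 322.0876664752208, 'cy': 238.8215699157917, 'distortion': array([0.01820714, 0.        , 0.        , 0.        , 0.        ]), 'R': array([[-0.98769737, -0.15514171, -0.01962043],
       [-0.0883034 ,  0.65687682, -0.74880929],
       [ 0.12905976, -0.73786442, -0.66249504]]), 't': array([0.55579533, 0.17970044, 1.28531484])}
tall_bin [(0.96, [319, 199])]
tall_palm [(0.93, [376, 160])]
tall_lid_edge [(0.87, [312, 175])]
low_palm [(0.54, [242, 283])]
top {'vfov': 51.95870591484056, 'cx': 325.45901846788803, 'cy': 235.84379669444385, 'distortion': array([-0.08767677,  0.        ,  0.        ,  0.        ,  0.        ]), 'R': array([[-0.02196806, -0.99975163,  0.00375387],
       [-0.98624405,  0.02105565, -0.16394919],
       [ 0.16382943, -0.00730387, -0.98646164]]), 't': array([-0.01737156,  0.58774215,  1.43359019])}
tall_bin [(0.91, [398, 225])]
tall_palm [(0.71, [442, 277])]
tall_lid_edge [(0.9, [388, 214]), (0.57, [179, 317])]
low_palm [(0.78, [247, 279]), (0.55, [321, 299])]
wrist {'vfov': 71.44422023147735, 'cx': 316.45630959023686, 'cy': 
[... 332 characters left out ...]
m []
tall_lid_edge []
low_palm []
{'time_s': 0.75, 'joints': array([ 9.10488854e+01,  2.05453119e+01,  6.81300958e-01, -5.92695162e-04,
       -7.01358692e+01, -1.65061594e+01]), 'qd': array([-0.02081055, -0.00707038, -0.00157419,  0.00200233,  0.00828019,
        0.13741427]), 'joint_torque': array([ 1.10636494e-03, -5.82231402e+01,  2.93260896e+01,  7.00067416e+00,
        1.23369330e-02, -3.93300445e-05]), 'tcp_pos': array([0.17991785, 0.65054955, 0.22656621]), 'eef_rot': array([ 1.79999957e+02,  5.68505200e-04, -1.54574753e+01]), 'contact_force': array([-0.18299691, -0.79480495, -0.28665893]), 'moment': array([ 0.01128296, -0.01076033, -0.03755249]), 'gripper_width': 0.08771962620464013}
```

View pics/side0.png

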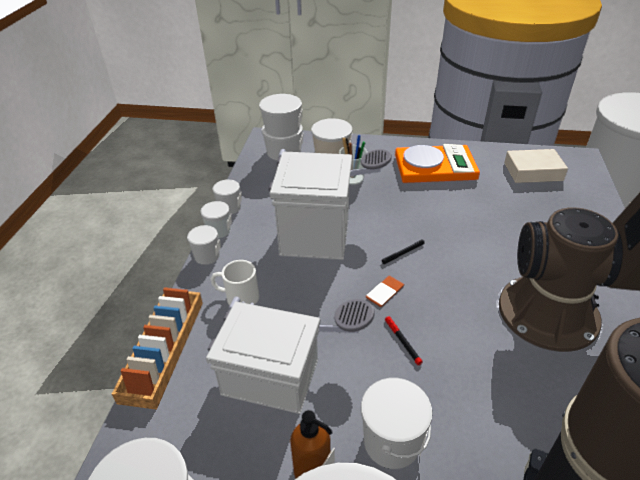

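View pics/top0.png

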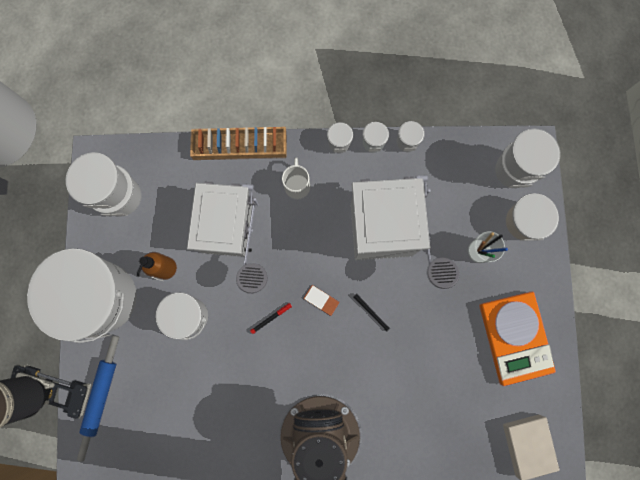

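```bash
python3 - <<'E'
import cv2,numpy as np
a=cv2.imread('pics/top0.png')[160:310,330:530]; b=cv2.imread('pics/side0.png')[120:270,230:430]
o=np.vstack([cv2.resize(x,(800,600),interpolation=cv2.INTER_CUBIC) for x in(a,b)])
cv2.imwrite('pics/ca.png',o[:600]);cv2.imwrite('pics/cb.png',o[600:])
E
```

```text
(no output)
```

View pics/ca.png

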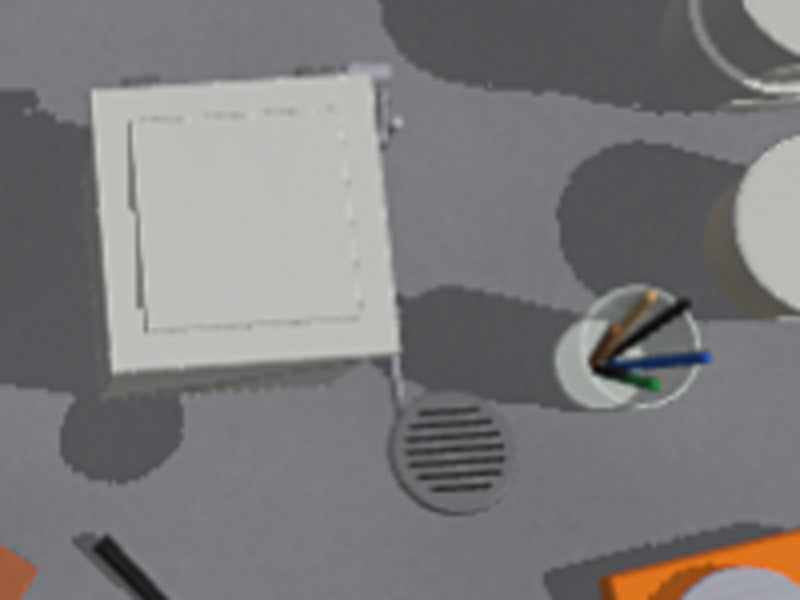

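View pics/cb.png

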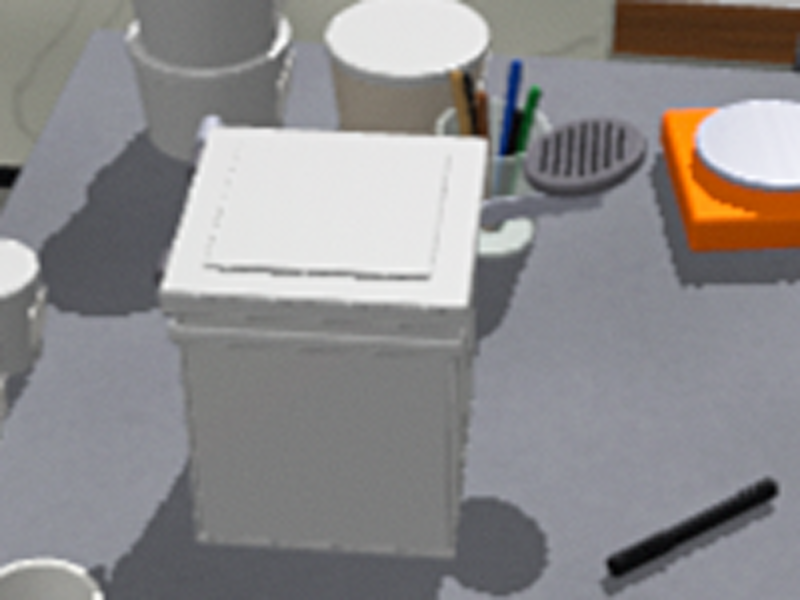

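```bash
cat > h.py <<'E'
import numpy as np,cv2
from plant import r
def proj(n,X,p=None):
    p=p or r.camera_params(n); f=240/np.tan(np.radians(p['vfov']/2))
    K=np.array([[f,0,p['cx']],[0,f,p['cy']],[0,0,1.]])
    return cv2.projectPoints(np.atleast_2d(np.asarray(X,float)),cv2.Rodrigues(p['R'])[0],p['t'],K,p['distortion'])[0][:,0]
E
python3 - <<'E'
from h import *
from scipy.optimize import least_squares
pt,ps=r.camera_params('top'),r.camera_params('side')
T=np.array([(92,90),(370,75),(398,353),(112,374),(451,448)])/4+[330,160]-0.0
S=np.array([(213,128),(163,296),(472,306),(487,138),(586,153)])/4+[230,120]
def model(v):
    x,y,w,hx,hy,ox=v
    P=lambda a,b,z:[x+np.cos(w)*a-np.sin(w)*b,y+np.sin(w)*a+np.cos(w)*b,z]
    hl,hr,fr,fl=P(ox+hx,hy,.226),P(ox+hx,-hy,.226),P(ox-hx,-hy,.226),P(ox-hx,hy,.226)
    pa=P(-.161,-.134,.191)
    return np.array([hl,hr,fr,fl,pa]),np.array([hr,hl,fl,fr,pa])
def res(v):
    a,b=model(v); return np.r_[(proj('top',a,pt)-T).ravel(),(proj('side',b,ps)-S).ravel()]
s=least_squares(res,[.6,-.15,0,.095,.095,0],loss='soft_l1')
print(s.x.round(4),np.degrees(s.x[2])); print(res(s.x).reshape(-1,2).round(1)); print(model(s.x)[0][4])
# palm triangulated alone
q=least_squares(lambda X:np.r_[proj('top',X,pt)[0]-T[4],proj('side',X,ps)[0]-S[4]],[.45,-.3,.19]);print(q.x,q.fun)
E
```

```text
[ 0.6124 -0.2021  0.0457  0.096   0.0953 -0.0014] 2.6167735990302514
[[-1.4 -0.2]
 [-0.9 -0.8]
 [-0.6 -0.3]
 [-0.8 -0.7]
 [-0.1  0.1]
 [ 0.6 -1.7]
 [ 0.6 -2.9]
 [ 0.2 -1.5]
 [ 1.5 -1.2]
 [-0.  -0.8]]
[ 0.45768475 -0.3432905   0.191     ]
[ 0.45783069 -0.34429088  0.18786202] [ 0.00163435  0.10883326 -0.1119105  -0.01827257]
```

The top view shows the tall bin at about (390,217) px and its palm plate at (443,272). The side view shows the plate at (376,158). The fit puts the palm at about (0.458, -0.344, 0.190) with a bin yaw of about 2.6°.

```bash
python3 -m inch '0 0 -0.03 0 0 0 0; 0 0 -0.03 0 0 0 0; 0 0 -0.03 0 0 0 0; 0 0 -0.03 0 0 0 0; 0 0.02 -0.03 0 0 0 0; 0 0.02 -0.02 0 0 0 0; 0 0.03 0 0 0 0 0; 0 0.033 0 0 0 0 0; 0 0 0 0 0 0 0' 10
```

```text
time_s: 1.5
tcp_pos: [0.1518, 0.5472, 0.399]
eef_rot: [-179.8, 0.1, -15.4]
contact_force: [0.3, 0.3, 0.9]
gripper_width: 0.0332
```

View pics/wrist0.png

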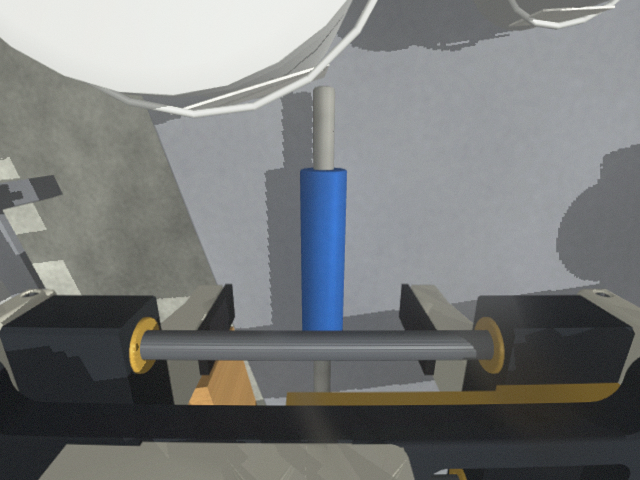

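The wrist view shows a rolling pin at (323,250), lying under the open fingers and not gripped. Next I swing round clockwise.

```bash
python3 -m inch '0.02 0.0007 0 0 0 0.035 0; 0.0395 0.0014 0 0 0 0.0695 0; 0.0395 0.0014 0 0 0 0.0695 0; 0.0395 0.0014 0 0 0 0.0695 0; 0.0395 0.0014 0 0 0 0.0695 0; 0.0395 0.0014 0 0 0 0.0695 0; 0.0395 0.0014 0 0 0 0.0695 0; 0.0395 0.0014 0 0 0 0.0695 0; 0.0395 0.0014 0 0 0 0.0695 0; 0.0395 0.0014 0 0 0 0.0695 0; 0.0395 0.0014 0 0 0 0.0695 0; 0.0395 0.0014 0 0 0 0.0695 0; 0.0395 0.0014 0 0 0 0.0695 0; 0.0395 0.0014 0 0 0 0.0695 0; 0.02 0.0007 0 0 0 0.035 0'
```

```text
time_s: 2.75
tcp_pos: [0.54, 0.1818, 0.3967]
eef_rot: [180.0, -0.0, -71.6]
contact_force: [-0.5, -0.5, 0.7]
gripper_width: 0.0004
```

```bash
python3 -m inch '0.02 0.0007 0 0 0 0.035 0; 0.0395 0.0014 0 0 0 0.0695 0; 0.0395 0.0014 0 0 0 0.0695 0; 0.0395 0.0014 0 0 0 0.0695 0; 0.0395 0.0014 0 0 0 0.0695 0; 0.0395 0.0014 0 0 0 0.0695 0; 0.0395 0.0014 0 0 0 0.0695 0; 0.0395 0.0014 0 0 0 0.0695 0; 0.0395 0.0014 0 0 0 0.0695 0; 0.0395 0.0014 0 0 0 0.0695 0; 0.0395 0.0014 0 0 0 0.0695 0; 0.0395 0.0014 0 0 0 0.0695 0; 0.0395 0.0014 0 0 0 0.0695 0; 0.02 0.0007 0 0 0 0.035 0; 0 0 0 0 0 0 0; 0 0 0 0 0 0 0'; python3 - <<'E'
from h import *
s=r.get_state();print(s['joints'].round(1),s['tcp_pos'],s['eef_rot'],s['contact_force'])
for n in ['top','side','wrist']: cv2.imwrite(f'pics/{n}1.png',r.capture(n)[:,:,::-1])
print(r.recognise('tall_palm','wrist'),r.recognise('pen_pot','wrist'))
yaw=np.radians(s['eef_rot'][2]);c,n=np.cos(yaw),np.sin(yaw)
d=np.array([.456,-.345])-s['tcp_pos'][:2]
print('tool x,y',d@[c,n],d@[n,-c])
E
```

```text
time_s: 4.08
tcp_pos: [0.4755, -0.309, 0.3967]
eef_rot: [-180.0, 0.0, -123.2]
contact_force: [-0.5, -0.2, 0.3]
gripper_width: 0.0008
[-13.2   6.7   4.1  -0.  -87.3 -19.9] [ 0.4754587  -0.30898129  0.39670132] [-1.79984386e+02  7.97804087e-03 -1.23162872e+02] [-0.49442959 -0.23078916  0.28446685]
[{'xy': [191.3, 95.4], 'p': 0.75}, {'xy': [307.9, 177.2], 'p': 0.69}] [{'xy': [189.4, 92.9], 'p': 0.95}]
tool x,y 0.04079626499335107 -0.003413738532184475
```

View pics/wrist1.png

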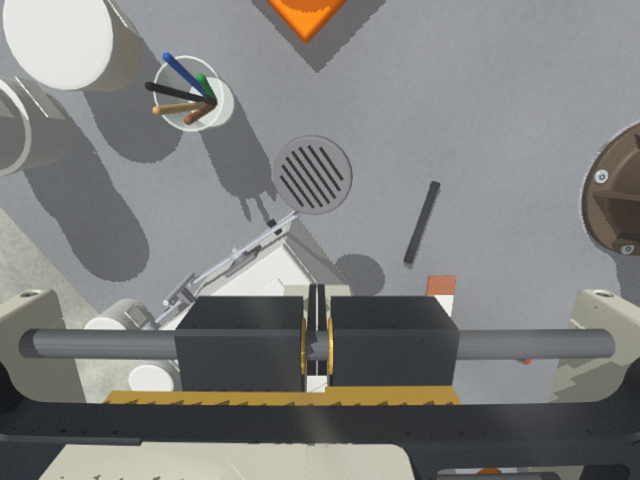

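View pics/side1.png

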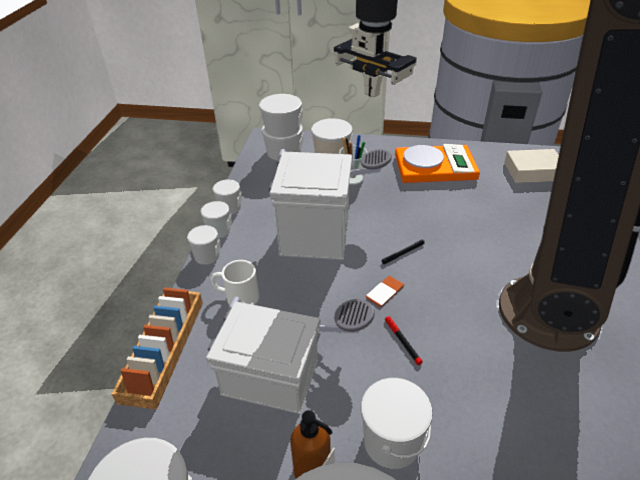

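```bash
python3 - <<'E'
from h import *
from scipy.optimize import least_squares
p=r.camera_params('wrist')
print(proj('wrist',[[.4577,-.3438,.19],[.456,-.345,.19]],p))
# pen pot from top cam pix at z=0 base (480,253)
pt=r.camera_params('top')
print(least_squares(lambda X:proj('top',[X[0],X[1],.0],pt)[0]-[479,252],[.5,-.4]).x)
print(least_squares(lambda X:proj('top',[X[0],X[1],.1],pt)[0]-[490,246],[.5,-.4]).x)
E
```

```text
[[312.11845387 175.84154217]
 [312.8301122  174.03671033]]
[ 0.53391455 -0.50877122]
[ 0.53828306 -0.51045549]
```

The wrist view has the palm plate at (313,174) px, and the projected palm is at (312,176), so they agree. Now I move over it and down to just above.

```bash
python3 -m inch '0.02 -0.002 0.01 0 0 0 0; 0.021 -0.002 0.02 0 0 0 0; 0 0 0.03 0 0 0 0; 0 0 0.03 0 0 0 0; 0 0 0.03 0 0 0 0; 0 0 0.03 0 0 0 0; 0 0 0.02 0 0 0 0; 0 0 0.012 0 0 0 0; 0 0 0 0 0 0 0; 0 0 0 0 0 0 0'; python3 - <<'E'
from h import *
for n in ['top','side']: cv2.imwrite(f'pics/{n}2.png',cv2.resize(r.capture(n)[100:300,270:530,::-1],(780,600)))
E
```

```text
time_s: 5.17
tcp_pos: [0.4576, -0.344, 0.2144]
eef_rot: [179.9, -0.0, -122.9]
contact_force: [0.2, -0.3, 1.0]
gripper_width: 0.0009
```

View pics/side2.png

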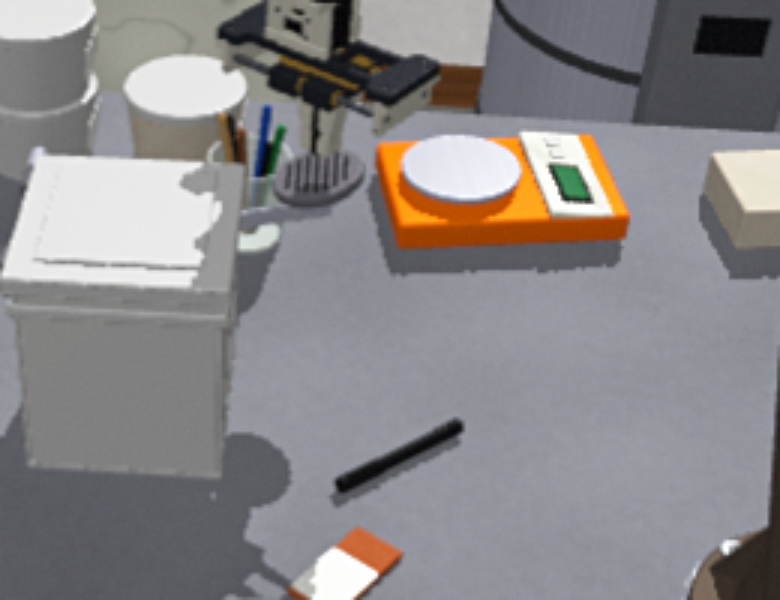

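View pics/top2.png

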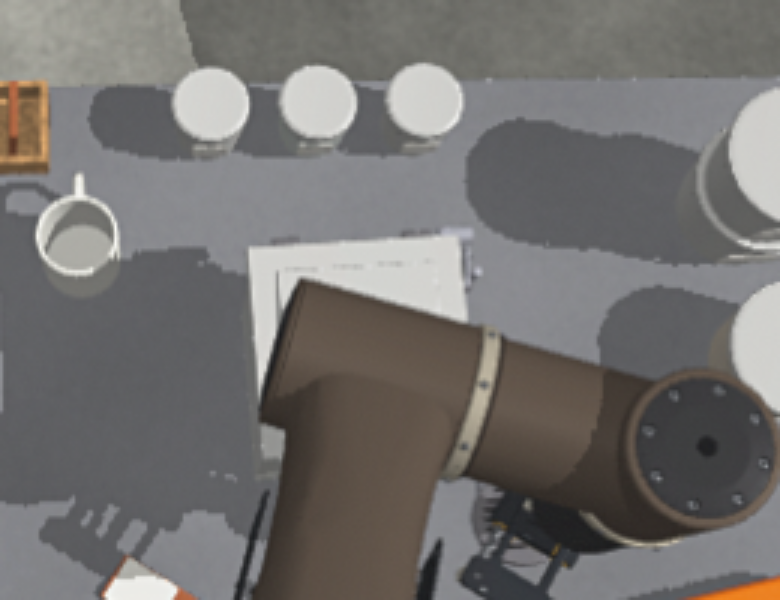

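```bash
python3 - <<'E'
from h import *
for n in ['top','side']: cv2.imwrite(f'pics/{n}3.png',r.capture(n)[:,:,::-1])
s=r.get_state();print(s['joints'].round(2),s['tcp_pos'])
E
```

```text
[-1.739e+01  1.136e+01 -1.347e+01  2.000e-02 -6.505e+01 -1.562e+01] [ 0.45808994 -0.34454694  0.2159636 ]
```

View pics/side3.png

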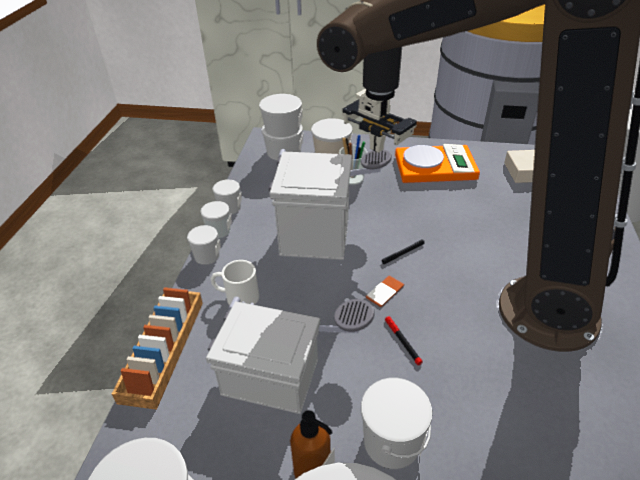

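View pics/top3.png

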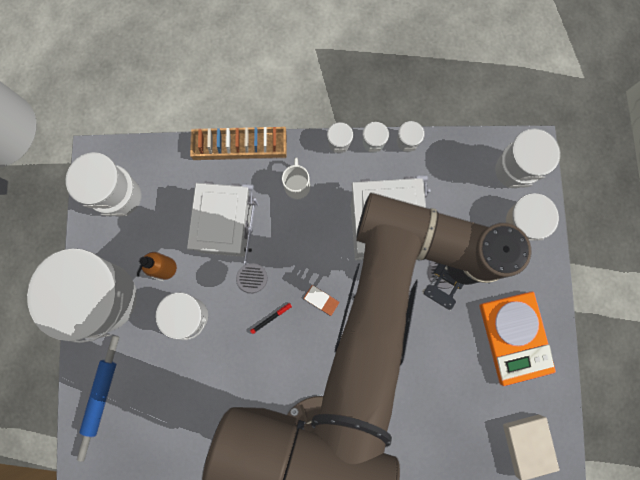

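```bash
python3 - <<'E'
from h import *
from scipy.optimize import least_squares
pt,ps=r.camera_params('top'),r.camera_params('side')
for z in np.arange(.3,.8,.1): print(z,proj('top',[.458,-.3445,z],pt).round(0),proj('side',[.458,-.3445,z],ps).round(0))
# cap centre: side (337,47); top: left face mid ~ (364,222)
q=least_squares(lambda X:np.r_[proj('top',X,pt)[0]-[364,220],proj('side',X,ps)[0]-[337,47]],[.5,-.2,.5]);print(q.x,q.fun)
E
```

```text
0.3 [[454. 268.]] [[378. 123.]]
0.4 [[465. 264.]] [[380.  87.]]
0.5 [[478. 258.]] [[383.  48.]]
0.6000000000000001 [[495. 252.]] [[385.   5.]]
0.7000000000000002 [[515. 244.]] [[388. -44.]]
[ 0.53093021 -0.09964102  0.59461984] [-0.19980853 -2.83360399  2.89499367  0.58901295]
```

The wrist tube sits at about z 0.59 with a radius of about 60 mm, level with TCP + 0.375. That stays roughly 70 mm clear of the opening lid's sweep. Now approaching contact.

```bash
python3 -m inch '0 0 0.008 0 0 0 0; 0 0 0.008 0 0 0 0; 0 0 0.004 0 0 0 0; 0 0 0.003 0 0 0 0; 0 0 0.003 0 0 0 0; 0 0 0 0 0 0 0'; python3 -m inch '0.0006 0.0008 0.004 0 0 0 0; 0.0006 0.0008 0.004 0 0 0 0; 0.0006 0.0008 0.004 0 0 0 0; 0 0 0 0 0 0 0'
```

```text
time_s: 5.87
tcp_pos: [0.4568, -0.3446, 0.1882]
eef_rot: [180.0, -0.0, -123.0]
contact_force: [-3.6, 0.5, 5.3]
gripper_width: 0.0003
time_s: 6.2
tcp_pos: [0.4538, -0.3449, 0.1762]
eef_rot: [180.0, -0.0, -123.0]
contact_force: [-2.4, -2.1, 4.5]
gripper_width: 0.0006
```

```bash
python3 -m inch '0.0008 0.001 0.004 0 0 0 0; 0.0006 0.0008 0.004 0 0 0 0; 0.0006 0.0008 0.004 0 0 0 0; 0.0004 0.0005 0.004 0 0 0 0; 0.0004 0.0005 0.004 0 0 0 0; 0.0003 0.0004 0.004 0 0 0 0; 0 0 0 0 0 0 0'; python3 - <<'E'
from h import *
for n in ['side']: cv2.imwrite(f'pics/{n}4.png',r.capture(n)[:,:,::-1])
E
```

```text
time_s: 6.78
tcp_pos: [0.4491, -0.345, 0.1516]
eef_rot: [180.0, 0.0, -123.0]
contact_force: [0.4, -0.5, 3.5]
gripper_width: 0.0005
```

View pics/side4.png

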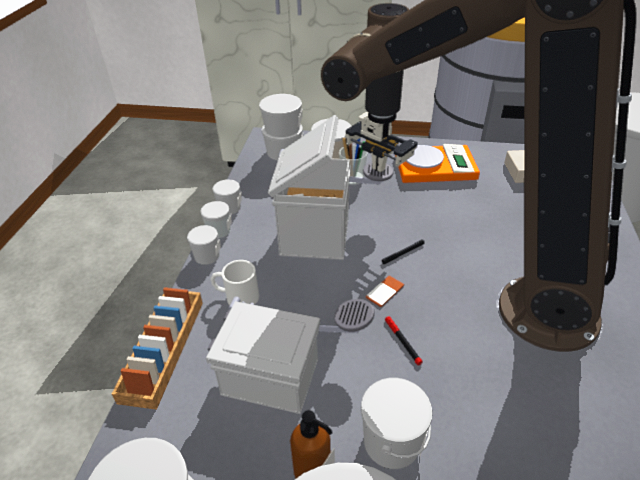

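The lid is about half open at (310,160), with the wrist tube cap at (343,78) clear of it. Continuing down.

```bash
python3 -m inch '0.0002 0.0002 0.004 0 0 0 0; 0 0 0.004 0 0 0 0; 0 0 0.004 0 0 0 0; 0 0 0.004 0 0 0 0; 0 0 0.004 0 0 0 0; 0 0 0 0 0 0 0'; python3 -m inch '0 0 0.003 0 0 0 0; 0 0 0.002 0 0 0 0; 0 0 0 0 0 0 0';python3 -m inch '0 0 0.002 0 0 0 0; 0 0 0 0 0 0 0'
```

```text
time_s: 7.33
tcp_pos: [0.4485, -0.3448, 0.1313]
eef_rot: [179.9, 0.0, -123.1]
contact_force: [-0.4, 0.7, -0.8]
gripper_width: 0.0001
time_s: 7.58
tcp_pos: [0.449, -0.345, 0.127]
eef_rot: [180.0, 0.0, -123.0]
contact_force: [0.4, -0.3, 2.1]
gripper_width: 0.0005
time_s: 7.75
tcp_pos: [0.4491, -0.3451, 0.1253]
eef_rot: [-180.0, 0.0, -123.0]
contact_force: [-0.4, -0.0, 0.6]
gripper_width: 0.0005
```

```bash
python3 -m inch '0 0 0.002 0 0 0 0; 0 0 0 0 0 0 0'; python3 -m inch '0 0 0.002 0 0 0 0; 0 0 0 0 0 0 0';python3 - <<'E'
from h import *
for n in ['side']: cv2.imwrite(f'pics/{n}5.png',r.capture(n)[:,:,::-1])
E
```

```text
time_s: 7.92
tcp_pos: [0.4493, -0.3452, 0.124]
eef_rot: [-180.0, 0.0, -123.0]
contact_force: [-2.0, 1.3, 5.0]
gripper_width: 0.0003
time_s: 8.08
tcp_pos: [0.4498, -0.3458, 0.1235]
eef_rot: [-179.8, -0.0, -123.0]
contact_force: [-3.0, 2.4, 14.2]
gripper_width: 0.0005
```

View pics/side5.png

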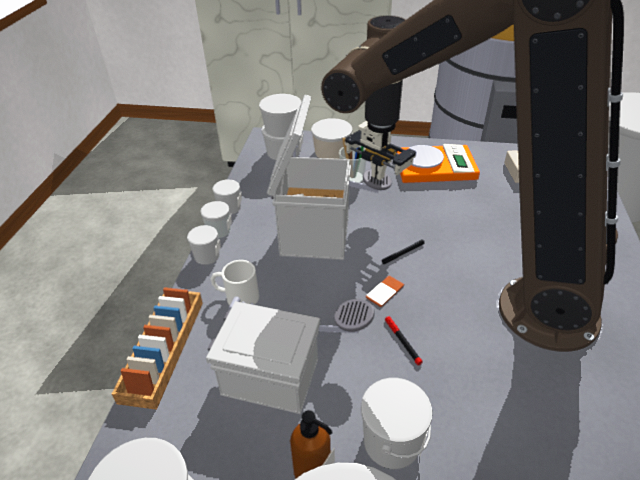

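The stop is reached: the force rises to 14 N and the lid stands wide open at (290,145). Holding for more than 3 s.

```bash
python3 -m inch '0 0 -0.0005 0 0 0 0; 0 0 0 0 0 0 0; 0 0 0 0 0 0 0; 0 0 0 0 0 0 0; 0 0 0 0 0 0 0; 0 0 0 0 0 0 0; 0 0 0 0 0 0 0; 0 0 0 0 0 0 0; 0 0 0 0 0 0 0; 0 0 0 0 0 0 0; 0 0 0 0 0 0 0; 0 0 0 0 0 0 0; 0 0 0 0 0 0 0; 0 0 0 0 0 0 0; 0 0 0 0 0 0 0; 0 0 0 0 0 0 0; 0 0 0 0 0 0 0; 0 0 0 0 0 0 0; 0 0 0 0 0 0 0; 0 0 0 0 0 0 0'; python3 -m inch '0 0 0 0 0 0 0; 0 0 0 0 0 0 0; 0 0 0 0 0 0 0; 0 0 0 0 0 0 0; 0 0 0 0 0 0 0; 0 0 0 0 0 0 0; 0 0 0 0 0 0 0; 0 0 0 0 0 0 0; 0 0 0 0 0 0 0; 0 0 0 0 0 0 0; 0 0 0 0 0 0 0; 0 0 0 0 0 0 0; 0 0 0 0 0 0 0; 0 0 0 0 0 0 0; 0 0 0 0 0 0 0; 0 0 0 0 0 0 0; 0 0 0 0 0 0 0; 0 0 0 0 0 0 0; 0 0 0 0 0 0 0; 0 0 0 0 0 0 0';  python3 -m inch '0 0 0 0 0 0 0; 0 0 0 0 0 0 0; 0 0 0 0 0 0 0; 0 0 0 0 0 0 0; 0 0 0 0 0 0 0; 0 0 0 0 0 0 0'
```

```text
time_s: 9.8
tcp_pos: [0.4497, -0.3457, 0.1237]
eef_rot: [-179.9, -0.0, -123.0]
contact_force: [-2.7, 2.1, 10.8]
gripper_width: 0.0005
time_s: 11.47
tcp_pos: [0.4498, -0.3458, 0.1237]
eef_rot: [-179.9, -0.0, -123.0]
contact_force: [-2.1, 1.7, 9.8]
gripper_width: 0.0003
time_s: 11.97
tcp_pos: [0.4497, -0.3457, 0.1237]
eef_rot: [-179.9, -0.0, -123.0]
contact_force: [-2.4, 2.0, 11.2]
gripper_width: 0.0008
```

```bash
python3 -m inch '0 0 -0.001 0 0 0 0; 0 0 -0.001 0 0 0 0; 0 0 -0.001 0 0 0 0; 0 0 -0.001 0 0 0 0; 0 0 -0.001 0 0 0 0; 0 0 -0.001 0 0 0 0; 0 0 -0.001 0 0 0 0; 0 0 -0.001 0 0 0 0; 0 0 -0.001 0 0 0 0; 0 0 -0.001 0 0 0 0; 0 0 -0.001 0 0 0 0; 0 0 -0.001 0 0 0 0; 0 0 -0.001 0 0 0 0; 0 0 -0.001 0 0 0 0; 0 0 -0.001 0 0 0 0; 0 0 -0.001 0 0 0 0; 0 0 -0.001 0 0 0 0; 0 0 -0.001 0 0 0 0; 0 0 -0.001 0 0 0 0; 0 0 -0.001 0 0 0 0'; python3 -m inch '0 0 -0.001 0 0 0 0; 0 0 -0.001 0 0 0 0; 0 0 -0.001 0 0 0 0; 0 0 -0.001 0 0 0 0; 0 0 -0.001 0 0 0 0; -0.0001 -0.0001 -0.001 0 0 0 0; -0.0001 -0.0001 -0.001 0 0 0 0; -0.0001 -0.0001 -0.001 0 0 0 0; -0.0001 -0.0001 -0.001 0 0 0 0; -0.0001 -0.0001 -0.001 0 0 0 0; -0.0001 -0.0001 -0.001 0 0 0 0; -0.0001 -0.0001 -0.001 0 0 0 0; -0.0001 -0.0001 -0.001 0 0 0 0; -0.0001 -0.0001 -0.001 0 0 0 0; -0.0001 -0.0001 -0.001 0 0 0 0; -0.0001 -0.0001 -0.001 0 0 0 0; -0.0001 -0.0001 -0.001 0 0 0 0; -0.0001 -0.0001 -0.001 0 0 0 0; -0.0001 -0.0001 -0.001 0 0 0 0; -0.0001 -0.0001 -0.001 0 0 0 0'
```

```text
time_s: 13.63
tcp_pos: [0.4491, -0.3452, 0.1423]
eef_rot: [-180.0, 0.0, -123.0]
contact_force: [0.7, -0.9, 2.4]
gripper_width: 0.0004
time_s: 15.3
tcp_pos: [0.451, -0.3447, 0.1622]
eef_rot: [180.0, -0.0, -123.0]
contact_force: [0.6, -1.7, 3.0]
gripper_width: 0.0005
```

```bash
python3 -m inch '-0.0002 -0.0002 -0.001 0 0 0 0; -0.0002 -0.0002 -0.001 0 0 0 0; -0.0002 -0.0002 -0.001 0 0 0 0; -0.0002 -0.0002 -0.001 0 0 0 0; -0.0002 -0.0002 -0.001 0 0 0 0; -0.0002 -0.0002 -0.001 0 0 0 0; -0.0002 -0.0002 -0.001 0 0 0 0; -0.0002 -0.0002 -0.001 0 0 0 0; -0.0002 -0.0002 -0.001 0 0 0 0; -0.0002 -0.0002 -0.001 0 0 0 0; -0.0002 -0.0002 -0.0008 0 0 0 0; -0.0001 -0.0002 -0.0008 0 0 0 0; -0.0001 -0.0002 -0.0008 0 0 0 0; -0.0001 -0.0001 -0.0006 0 0 0 0; -0.0001 -0.0001 -0.0006 0 0 0 0; -0.0001 -0.0001 -0.0006 0 0 0 0; -0.0001 -0.0001 -0.0005 0 0 0 0; -0.0001 -0.0001 -0.0005 0 0 0 0; -0.0001 -0.0001 -0.0005 0 0 0 0; -0.0001 -0.0001 -0.0005 0 0 0 0'; python3 -m inch '-0.0001 -0.0001 -0.0005 0 0 0 0; -0.0001 -0.0001 -0.0005 0 0 0 0; -0.0001 -0.0001 -0.0005 0 0 0 0; -0.0001 -0.0001 -0.0005 0 0 0 0; -0.0001 -0.0001 -0.0005 0 0 0 0; -0.0001 -0.0001 -0.0005 0 0 0 0; -0.0001 -0.0001 -0.0005 0 0 0 0; -0.0001 -0.0001 -0.0005 0 0 0 0; -0.0001 -0.0001 -0.0005 0 0 0 0; -0.0001 -0.0001 -0.0005 0 0 0 0; -0.0001 -0.0001 -0.0005 0 0 0 0; -0.0001 -0.0001 -0.0005 0 0 0 0; 0 0 -0.0005 0 0 0 0; 0 0 -0.0005 0 0 0 0; 0 0 -0.0005 0 0 0 0; 0 0 -0.0005 0 0 0 0; 0 0 -0.0005 0 0 0 0; 0 0 -0.0005 0 0 0 0; 0 0 -0.0005 0 0 0 0; 0 0 -0.0005 0 0 0 0'
```

```text
time_s: 16.97
tcp_pos: [0.4555, -0.3439, 0.1783]
eef_rot: [180.0, 0.0, -123.0]
contact_force: [-2.3, -0.5, 5.1]
gripper_width: 0.0004
time_s: 18.63
tcp_pos: [0.4576, -0.3435, 0.1884]
eef_rot: [-180.0, 0.0, -123.0]
contact_force: [3.7, -0.2, 3.6]
gripper_width: 0.0004
```

Nearly closed. I keep the slow rise until contact is lost.

```bash
python3 -m inch '0 0 -0.0004 0 0 0 0; 0 0 -0.0004 0 0 0 0; 0 0 -0.0004 0 0 0 0; 0 0 -0.0004 0 0 0 0; 0 0 -0.0004 0 0 0 0; 0 0 -0.0004 0 0 0 0; 0 0 -0.0004 0 0 0 0; 0 0 -0.0004 0 0 0 0; 0 0 -0.0004 0 0 0 0; 0 0 -0.0004 0 0 0 0; 0 0 -0.0004 0 0 0 0; 0 0 -0.0004 0 0 0 0; 0 0 -0.0004 0 0 0 0; 0 0 -0.0004 0 0 0 0; 0 0 -0.0004 0 0 0 0; 0 0 -0.0004 0 0 0 0; 0 0 -0.0004 0 0 0 0; 0 0 -0.0004 0 0 0 0; 0 0 -0.0004 0 0 0 0; 0 0 -0.0004 0 0 0 0'; python3 - <<'E'
from h import *
im=r.capture('side')[:,:,::-1]; cv2.imwrite('pics/side6.png',cv2.resize(im[100:300,240:500],(780,600)))
print(r.get_state()['contact_force'])
E
```

```text
time_s: 20.3
tcp_pos: [0.456, -0.3432, 0.1956]
eef_rot: [179.9, -0.0, -123.1]
contact_force: [-0.2, 0.2, -0.2]
gripper_width: 0.0003
[0.24406729 0.6029295  0.21068052]
```

View pics/side6.png

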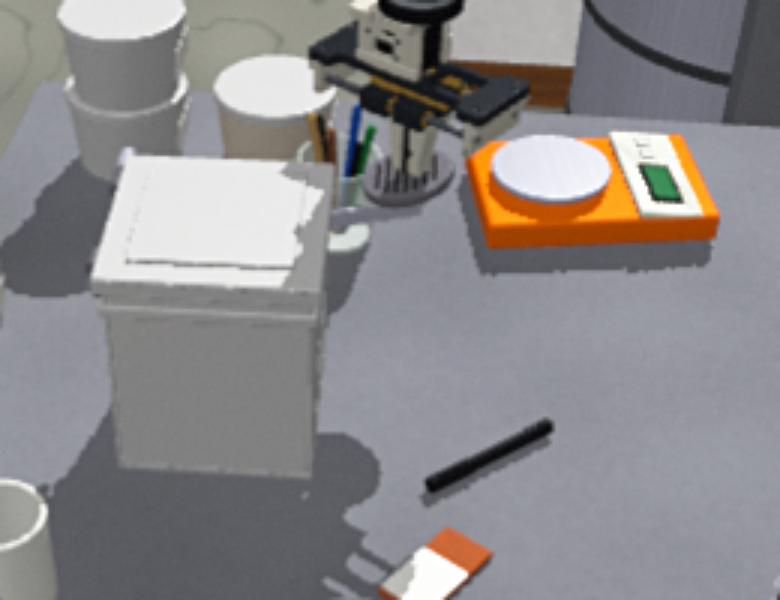

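The lid looks shut, with its front edge at (210,285) in the crop, and the contact force is zero. Moving clear.

```bash
python3 -m inch '0 0 -0.003 0 0 0 0; 0 0 -0.006 0 0 0 0; 0 0 -0.012 0 0 0 0; 0 0 -0.025 0 0 0 0; 0 0 -0.03 0 0 0 0; 0 0 -0.03 0 0 0 0; 0 0 -0.03 0 0 0 0; 0 0 -0.03 0 0 0 0; 0 0 -0.015 0 0 0 0; 0 0 0 0 0 0 0; 0 0 0 0 0 0 0; 0 0 0 0 0 0 0'; python3 - <<'E'
from h import *
im=r.capture('side')[:,:,::-1]; cv2.imwrite('pics/side7.png',im)
a=cv2.imread('pics/side0.png')
d=cv2.absdiff(a,im).max(2)
print(d[125:262,270:355].mean(),(d[120:262,270:400]>60).sum())
o=np.hstack([cv2.resize(x[120:270,230:430],(400,300),interpolation=cv2.INTER_CUBIC) for x in(a,im)]);cv2.imwrite('pics/cmp.png',o)
t=r.capture('wrist'); cv2.imwrite('pics/wrist7.png',t[:,:,::-1])
print(proj('wrist',[[.4577,-.3433,.191]]))
E
```

```text
time_s: 21.35
tcp_pos: [0.4567, -0.3432, 0.3767]
eef_rot: [179.9, 0.0, -123.0]
contact_force: [-0.2, -0.7, -0.4]
gripper_width: 0.0008
4.052125375697725 173
[[314.51571972 218.11479962]]
```

View pics/cmp.png

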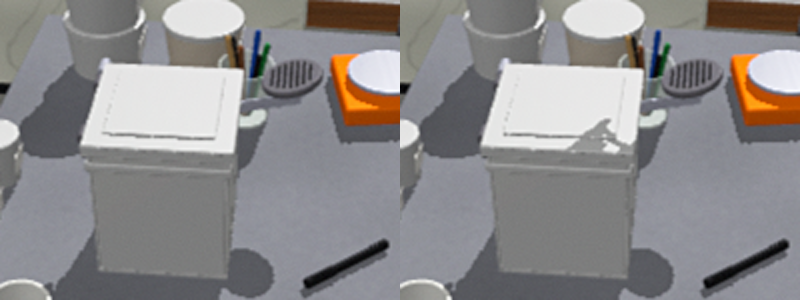

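View pics/wrist7.png

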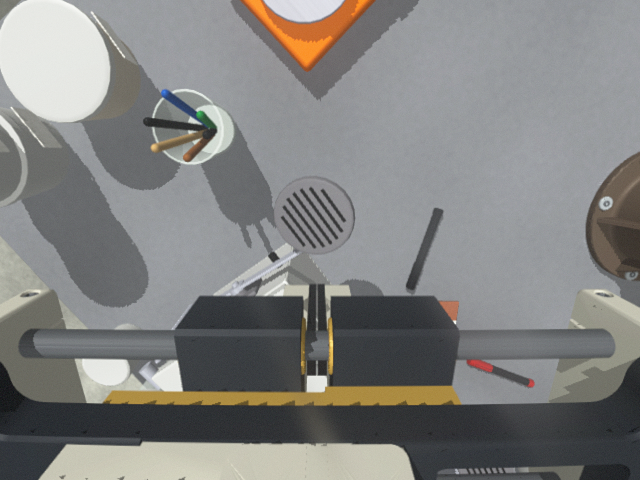

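The before and after crops match: lid shut, bin in the same place, and only an arm shadow differs. The palm plate is at (314,215) px against a projected (314.5,218), so it is back up. The hand is about 185 mm above it.

```bash
python3 -c "
from plant import r
print(r.close_job())"
```

```text
the job is handed in; nothing more can be done
None
```

The tall bin's lid was opened by its lever, held wide open, lowered gently and is shut again. The job is handed in at about 21.5 s of the 45 s allowed.

- **Opening:** I pressed the palm lever with closed fingertips until it met its stop. The force rose to about 14 N there. The picture showed the lid wide open, and I held it for about 3.9 s at roughly 10 to 11 N.
- **Closing:** I raised my fingers at about 12 mm/s, slowing to 5 mm/s at the end. Every reading on the way up, taken every 1.7 s, showed contact until the lever was nearly up. The contact force then fell to about zero with the lid shut.
- **Last checks:** With the hand about 185 mm above the plate, the side pictures before and after match. The tall bin has not moved, its lid is shut and its palm plate is back up. I saw no sign of the low bin or anything else having moved, but I compared only the area around the tall bin closely.
- **Doubts:** One force reading near the bottom of the press was about -0.8 N, which is within sensor noise. A brief loss of contact there during opening cannot be ruled out. The lid's closing speed is inferred from the finger speed and was not measured directly.

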